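Find the key, open the socket strip and unplug the adapters

ROBOT

A 7-joint arm with a two-finger parallel gripper is mounted at the origin on the work surface. World frame = base frame: x ahead of the robot, y to its left, z up, the work surface at z = 0. Lengths are in mm, angles in rad, forces in N, time in s.
With the tool pointing down it reaches from about 425 to 1025 mm from the base axis. Payload 9.4 kg.
Tool frame: the origin (TCP) lies midway between the tips of the shut fingers; the grasp point (between the pads) lies 19 mm behind it; z points along the fingers, y is the line along which they close (so a half turn about z gives the same grasp; the last joint's range is limited). The gripper opens to 93 mm and grips with 3 to 60 N. Pads are 15 mm wide; open, the fingers measure 128 mm over their backs; the gripper's body (75 mm by 188 mm) begins 65 mm behind the grasp point.
Start: joints at [1.046, 0.599, -0.003, 1.599, 0.002, 0.943, -0.08], TCP at [313.903, -653.52, 218.618] pointing down, gripper open.
Joint ranges: [-2.57, 2.57], [-0.35, 1.97], [-1.29, 1.29], [0.11, 2.56], [-1.05, 4.19], [0.11, 1.86], [-2.63, 2.63]. Speed limits (rad/s): [2.22, 2.22, 3.01, 3.01, 3.14, 3.14, 3.14].

INTERFACE

Orientations are given as a unit quaternion [x, y, z, w].
In Python, from plant import env gives the robot as it stands. Calls block until the motion is done:
- env.move_to(position, orientation): joint-space move of the TCP to a pose.
- env.move_linear(position, max_speed=150, ori=None): straight line of the TCP; ori=None keeps the orientation; max_speed is the mean speed in mm/s.
- env.set_joints(angles): joint-space move.
- env.move_gripper(opening, force=None): finger opening in mm; force is the grip in N (None keeps the last); returns when the fingers have stopped.
- env.wait(seconds).
- env.inverse_kinematics(position, orientation): joint angles nearest the present ones, or None.
- env.read_camera(name): name is "scene" or "top" or "wrist"; returns a dict with "pixels" (420x560x3 uint8, red, green, blue), "range_z" (420x560 float32, mm along the optical axis (not along the pixel's ray), 0 where there is no reading), "fx", "fy", "cx", "cy" (pixels), "world_from_camera" (4x4, takes a point from camera to world coordinates); the wrist camera has in their place "hand_eye" (4x4, takes a point from camera to tool coordinates, whose origin is the TCP and whose axes are the flange's). Camera axes: x right, y down, z forward; pixel columns grow to the right and rows downward; lengths in mm; the calibration is good to about 2 mm. A picture is of the moment at which its call begins: read the wrist's pose just before it.
A pose or a line that the arm cannot do raises env.MotionError and nothing moves.
- env.close_job(): hands the job in; it is judged then, once.
Readings, each from a call of its own:
- env.read_t(): time.
- env.read_joint_positions(): joint angles.
- env.read_joint_velocities(): joint speeds.
- env.read_joint_torque(): joint torques, N m.
- env.read_eef_pos(): TCP position.
- env.read_orientation(): TCP orientation.
- env.read_force(): force on the tool from outside, world axes, zero at the start.
- env.read_ft_torque(): the same for the moment, N m.
- env.read_finger_gap(): finger opening in mm.
- env.read_grip_force(): force on a finger pad.
Only numpy, scipy, OpenCV 4.12 (cv2) and the standard library are available. Lean on these libraries where they do the work, as an engineer would, in place of code of your own. Each camera call takes 0.05 s, during which the arm holds its last target. There are 200 camera calls.

TASK

The locked socket strip's key got mixed up with others: try keys from the wooden rack in the lock, each pushed fully home before you turn it clockwise, until one swings the red latch open all the way, and leave it open; turn it by the key only. Lay that key in the blue dish and see that the keys that do not fit stand in the rack; lift the orange hood off, stand it upright on the rubber mat, then pull out every adapter that is plugged in and put them all in the yellow tray. The dish or the tray may get bumped meanwhile; leave the other tools on the bench where they are.

Things in the scene. Friction and masses are not known exactly. Their poses are not given: they have to be found in the camera images.
- strip: lockable socket strip, fixed: grey box 96 (own x) x 330 (own y) x 50 mm high. Origin at bench level under the middle of the row of sockets; the box runs from y -205 to +125 mm. A plinth 62 x 216 mm, top at z 58 mm, carries sockets at own y -81, -27, +27, +81 mm (x 0). Lock at own y -172 mm.
- lock_mouth (a point): centre of the keyway on the lock's top face, 60 mm above the bench, axes as the strip's. At latch angle 0 the keyway is a slot 9 (strip x) x 30 mm (strip y), over 45 mm deep; key axes parallel to the strip's or half a turn round. A key is home when its shoulder rests here. All keys go in; a wrong one jams after 0.2 to 0.4 rad of turn: turn it back, pull it straight up. Play +-0.17 rad.
- latch (a joint): angle of the lock and its red tongue, rad: 0 locked (tongue along the strip's +y over the hood's flange), growing clockwise seen from above to its stop at 1.45 (open, tongue to the strip's +x). Stays where left; starts at 0 to 0.05. The right key turns it all the way with under 0.3 N m and pulls straight out up there.
- latch_tip (a point): end of the red latch tongue, on its upper side, 50 mm from the lock's axis, 60 mm above the bench.
- hood: opaque orange cover over the sockets, loose, 0.3 to 0.55 kg: 76 (own x) x 230 (own y) x 75 mm high, open below, walls 4 mm; 15 mm flange at the foot of its -y end, held down by the latch tongue. Origin: centre of its underside; starts at z 50 mm on the strip, axes as the strip's. It fits 8 mm down over the plinth with 3 mm of play; lift it straight up over 75 mm to clear the adapters.
- hood_grip (a point): grip point in the black handle fin on the hood's top: fin 14 (hood x) x 70 (hood y) x 38 mm high, this point 99 mm above the hood's underside, 14 mm below the fin's top.
- mat: thin black rubber mat, fixed, 115 (own x) x 265 mm (own y), 3 mm thick, in front of the strip: the place for the hood. Origin under its centre.
- rack: wooden key rack, fixed, 50 (own x) x 170 (own y) x 50 mm high. Origin under its centre. Three through slots 9.4 (own x) x 31 mm (own y) at own y -54, 0, +54 mm; a key stands in one with its shoulder on the rack's top, key origin 50 mm above the bench, its own y along the rack's y (half a turn is as good).
- dish: blue shallow dish, loose (0.6 kg), 130 (own x) x 170 (own y) x 24 mm high, walls and floor 4 to 5 mm. Origin under its centre.
- tray: yellow open tray, loose (0.8 kg), 150 (own x) x 200 (own y) x 35 mm high, walls and floor 4 to 5 mm. Origin under its centre.
- meter: bystander: yellow handheld multimeter 85 x 160 x 38 mm, loose. Origin under its centre.
- driver: bystander: red-handled screwdriver 190 mm long, loose. Origin under its middle.
- tape: bystander: black roll of tape, 90 mm across, 24 mm high, loose. Origin under its centre.
- spanner: bystander: spanner lying on the bench to the left, loose. Origin under its middle.
- adapter0: plug-in power adapter (black): block 42 (own x) x 34 (own y) x 55 mm high, 70 to 130 g, upright in a socket at the start (which varies; 2 to 4 are present), axes as the strip's. Origin: centre of the block's underside, on the plinth. A brass prong hangs 22.5 mm below it. Sprung balls hold the prong: a pull of 6 to 18 N straight up frees it within 12 mm; 25 mm of lift is clear.
- adapter1: plug-in power adapter (white): block 42 (own x) x 34 (own y) x 55 mm high, 70 to 130 g, upright in a socket at the start (which varies; 2 to 4 are present), axes as the strip's. Origin: centre of the block's underside, on the plinth. A brass prong hangs 22.5 mm below it. Sprung balls hold the prong: a pull of 6 to 18 N straight up frees it within 12 mm; 25 mm of lift is clear.
- adapter2: plug-in power adapter (blue): block 42 (own x) x 34 (own y) x 55 mm high, 70 to 130 g, upright in a socket at the start (which varies; 2 to 4 are present), axes as the strip's. Origin: centre of the block's underside, on the plinth. A brass prong hangs 22.5 mm below it. Sprung balls hold the prong: a pull of 6 to 18 N straight up frees it within 12 mm; 25 mm of lift is clear.
- adapter3: plug-in power adapter (green): block 42 (own x) x 34 (own y) x 55 mm high, 70 to 130 g, upright in a socket at the start (which varies; 2 to 4 are present), axes as the strip's. Origin: centre of the block's underside, on the plinth. A brass prong hangs 22.5 mm below it. Sprung balls hold the prong: a pull of 6 to 18 N straight up frees it within 12 mm; 25 mm of lift is clear.
- key_red: key with a red plastic bow, upright in the rack at the start (which slot varies). Bow 12 (own x) x 40 (own y) x 55 mm high, to be gripped across its 12 mm; steel blade 5 x 26 mm (own x, y), 45 mm long below it, tip narrower. Origin: middle of the bow's underside (the shoulder), z up. Keys differ in the height of a notch in the blade; which one fits varies and cannot be seen from outside. 60 g.
- key_green: key with a green plastic bow, upright in the rack at the start (which slot varies). Bow 12 (own x) x 40 (own y) x 55 mm high, to be gripped across its 12 mm; steel blade 5 x 26 mm (own x, y), 45 mm long below it, tip narrower. Origin: middle of the bow's underside (the shoulder), z up. Keys differ in the height of a notch in the blade; which one fits varies and cannot be seen from outside. 60 g.
- key_black: key with a black plastic bow, upright in the rack at the start (which slot varies). Bow 12 (own x) x 40 (own y) x 55 mm high, to be gripped across its 12 mm; steel blade 5 x 26 mm (own x, y), 45 mm long below it, tip narrower. Origin: middle of the bow's underside (the shoulder), z up. Keys differ in the height of a notch in the blade; which one fits varies and cannot be seen from outside. 60 g.
Things that resemble listed ones, but are neither listed nor needed, are in the scene too. What is shaped like the tray but grey is not meant.

How it is judged:
By the outcome, as a careful person would: the job done as asked, in the order asked, and still so for the second after the job is handed in, with the robot touching nothing.
Of adapter0, adapter1, adapter2, adapter3 only 2 to 4 are there at a start; the rules pass over those that are not, and their reading is None.
At some moment in a run one of tray, dish may be knocked a few centimetres aside while the robot is not near it.
It also fails if it takes over 210 s, if anything falls off the work surface, if the arm or the gripper's body presses on something with over 40 N, if the wrist force passes 120 N, or if a joint passes its speed limit or range.

## Working session

There is one attempt and no reset: what is moved stays moved. The work goes in short steps, each a Python script; the robot and the scene stay as the last script left them, time stands still between calls to the robot, and variables do not carry over. Pictures are saved under pics/ and viewed, at most 14 in all, crops included, and the job is handed in when it is done.

```bash
ls; mkdir -p pics
python3 - <<'E'
from plant import env
import numpy as np,cv2
for n in ("scene","top"):
    c=env.read_camera(n)
    np.savez(f"{n}0.npz",**c)
    cv2.imwrite(f"pics/{n}0.png",c["pixels"][:,:,::-1])
    print(n,c["fx"],c["cx"],c["cy"],np.round(c["world_from_camera"],3).tolist())
print(env.read_t(),env.read_orientation(),env.read_eef_pos())
E
```

```text
pics
scene 425.5529878557513 280.0105707656689 211.29931935443713 [[0.527, 0.655, -0.542, 1121.083], [0.85, -0.416, 0.323, -272.572], [-0.014, -0.63, -0.776, 979.994], [0.0, 0.0, 0.0, 1.0]]
top 435.25517200075495 278.869019143666 215.22986855877053 [[-0.029, -0.986, 0.162, 360.207], [-1.0, 0.029, -0.001, 98.803], [-0.004, -0.162, -0.987, 1151.336], [0.0, 0.0, 0.0, 1.0]]
0.1 [ 9.75029141e-01  2.22075819e-01 -2.29314528e-04 -6.72842258e-04] [ 313.70741372 -653.12211307  217.84114598]
```

View pics/scene0.png

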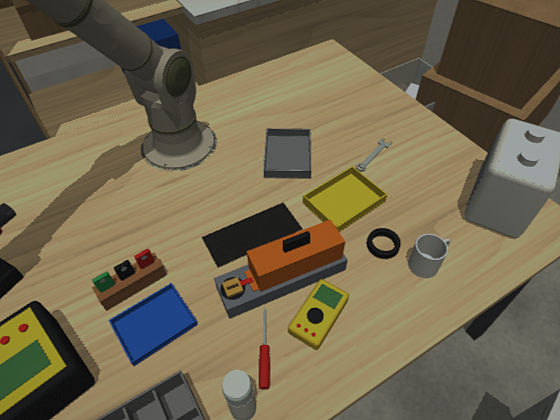

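View pics/top0.png

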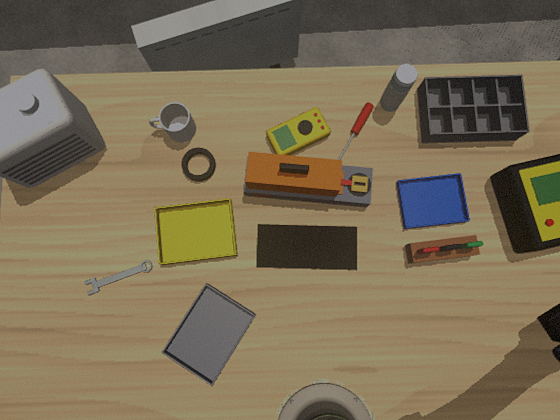

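Candidates (top view pixels):
- **Tray:** the yellow open one at (197,232). The grey one at (210,333) and the yellow meters at (297,132) and (540,200) are not meant.
- **Dish:** blue at (432,202). The black bin at (472,108) is not it.
- **Mat:** black at (307,247).
- **Hood and lock:** orange hood at (293,172), lock at (360,184) with the red tongue at its left.
- **Rack:** at (443,250), with keys red (427,249), black (450,247) and green (473,244).

```bash
cat > h.py <<'E'
from plant import env
import numpy as np,cv2
from scipy.spatial.transform import Rotation as R
def ori(yaw):  # tool down; tool y (closing line) at world angle yaw+90deg, tool x at yaw
    return (R.from_euler('z',yaw)*R.from_euler('x',np.pi)).as_quat()
def cam(n):
    if n=="wrist":
        p,q=np.array(env.read_eef_pos()),env.read_orientation()
        c=env.read_camera(n); T=np.eye(4);T[:3,:3]=R.from_quat(q).as_matrix();T[:3,3]=p
        c["world_from_camera"]=T@c["hand_eye"]
    else: c=env.read_camera(n)
    return c
def cloud(c):
    z=c["range_z"];v,u=np.mgrid[:z.shape[0],:z.shape[1]]
    P=np.stack([(u-c["cx"])/c["fx"]*z,(v-c["cy"])/c["fy"]*z,z],-1)
    W=c["world_from_camera"]; P=P@W[:3,:3].T+W[:3,3]; P[z<=0]=np.nan; return P
def hsv(c): return cv2.cvtColor(np.ascontiguousarray(c["pixels"]),cv2.COLOR_RGB2HSV)
def colour(c,h0,h1,s=100,v=40):
    H=hsv(c);h=H[...,0];m=((h>=h0)&(h<=h1)) if h0<=h1 else ((h>=h0)|(h<=h1))
    return m&(H[...,1]>=s)&(H[...,2]>=v)
def rect(P):  # centre xy, long-axis angle in (-pi/2,pi/2] from world +y, sizes (short,long)
    (cx,cy),(w,h),a=cv2.minAreaRect(P[:,:2].astype(np.float32)); a=np.radians(a)
    if w>h: a+=np.pi/2;w,h=h,w
    a=(a+np.pi/2)%np.pi-np.pi/2   # own x axis yaw
    return np.round([cx,cy,a,w,h],3)
def seg(c,m,zlo,zhi,box=None):
    P=cloud(c); 
    k=m&(P[...,2]>zlo)&(P[...,2]<zhi)
    if box: k&=(P[...,0]>box[0])&(P[...,0]<box[1])&(P[...,1]>box[2])&(P[...,1]<box[3])
    n,l,s,_=cv2.connectedComponentsWithStats(k.astype(np.uint8))
    k=l==1+np.argmax(s[1:,4]) if n>1 else k
    return P[k]
E
python3 - <<'E'
from h import *
for n in("top","scene"):
    c=dict(np.load(n+"0.npz"));P=cloud(c);print(n)
    def show(name,m,zl,zh,box=None):
        Q=seg(c,m,zl,zh,box)
        if len(Q)>4: print(name,len(Q),rect(Q),np.round(np.median(Q,0)))
    A=np.ones(m.shape,bool) if 0 else np.ones(P.shape[:2],bool)
    show("hoodtop",colour(c,5,14,150),118,132)
    show("dish",colour(c,100,125,120),-5,40,(300,1000,-500,100))
    show("tray",colour(c,22,34,120),-5,50,(300,1000,100,500))
    show("mat",hsv(c)[...,2]<50,-5,8,(400,700,-120,200))
    show("lock",colour(c,12,28,80),53,70,(550,800,-150,-40))
    show("tongue",colour(c,172,5,150),50,75,(550,800,-150,0))
    show("fin",hsv(c)[...,2]<60,145,175,(500,800,-100,200))
    show("rack",A,42,56,(350,700,-420,-150))
    show("red",colour(c,172,6,130),70,115,(350,700,-420,-150))
    show("green",colour(c,45,85,80),70,115,(350,700,-420,-150))
    show("black",hsv(c)[...,2]<60,70,115,(350,700,-420,-150))
    show("keysall",A,85,115,(350,700,-420,-150))
    show("striptop",A,44,54,(550,800,-150,200))
E
```

```text
top
hoodtop 305 [ 6.46233e+02  1.34939e+02 -1.60000e-01  7.51820e+01  7.79710e+01] [653. 145. 124.]
dish 2844 [ 5.74481e+02 -3.11146e+02  8.70000e-02  1.29302e+02  1.71188e+02] [ 575. -314.    4.]
tray 4453 [5.13659e+02 3.18283e+02 9.60000e-02 1.58975e+02 2.01323e+02] [511. 321.   4.]
mat 2337 [ 4.63495e+02  2.63530e+01 -6.00000e-02  1.12213e+02  2.62484e+02] [472.  23.   2.]
lock 217 [ 617.143 -112.554    1.398   43.449   43.525] [ 616. -111.   59.]
tongue 54 [ 6.21334e+02 -7.77290e+01 -1.14000e-01  1.28820e+01  2.63230e+01] [621. -77.  59.]
fin 162 [ 6.36783e+02  5.90080e+01 -1.21000e-01  1.42980e+01  6.64810e+01] [634.  59. 161.]
rack 1022 [ 4.43760e+02 -3.18394e+02  9.40000e-02  5.01500e+01  1.72675e+02] [ 439. -314.   49.]
red 76 [ 4.39153e+02 -2.64838e+02  8.10000e-02  1.16310e+01  3.82780e+01] [ 439. -264.  104.]
green 83 [ 4.48875e+02 -3.70818e+02  1.18000e-01  1.09200e+01  4.03800e+01] [ 449. -368.  103.]
black 101 [ 4.43601e+02 -3.17406e+02  1.06000e-01  1.16440e+01  3.91770e+01] [ 443. -312.  103.]
keysall 97 [ 4.48524e+02 -3.70803e+02  9.40000e-02  1.22080e+01  4.03880e+0
[... 646 characters left out ...]
6000e+01] [622. -78.  60.]
fin 238 [ 6.39687e+02  5.62140e+01 -1.55000e-01  1.65180e+01  6.67320e+01] [643.  55. 161.]
rack 861 [ 4.46776e+02 -3.20123e+02  8.80000e-02  5.34340e+01  1.69857e+02] [ 458. -325.   51.]
red 163 [ 4.43118e+02 -2.67026e+02  1.96000e-01  1.65710e+01  3.74610e+01] [ 445. -267.   95.]
green 190 [ 4.52681e+02 -3.73939e+02  6.50000e-02  1.44360e+01  3.77860e+01] [ 456. -374.   95.]
black 187 [ 4.46417e+02 -3.20304e+02  9.70000e-02  1.54460e+01  3.88460e+01] [ 451. -320.   92.]
keysall 157 [ 4.52664e+02 -3.73672e+02  6.50000e-02  1.44360e+01  3.96080e+01] [ 455. -374.  102.]
striptop 1404 [ 6.33687e+02  1.89000e+01 -1.23000e-01  1.00467e+02  3.30525e+02] [656. -77.  50.]
```

Run:
```python
from h import *
L=[616.6,-111.3,74]
for p in (L,[448.9,-371,64]):
  for b in(np.pi/2,-np.pi/2):
    for d in (0.1,-.12,-.6,-1.2,-1.65,-1.8):
      q=env.inverse_kinematics(p,ori(b+d)); print(round(b+d,2),None if q is None else np.round(q,2))
for p,yaws in (([637,59,250],(-.12+np.pi/2,-.12-np.pi/2)),([514,318,150],(-1.5,0,.1,1.6))):
  for y in yaws:
      q=env.inverse_kinematics(p,ori(y)); print(p,round(y,2),None if q is None else np.round(q,2))
```

```text
1.67 [ 0.28  0.68 -0.29  1.93  0.33  0.58 -0.13]
1.45 [ 0.25  0.67 -0.24  1.93  0.28  0.57 -0.3 ]
0.97 [ 0.18  0.67 -0.13  1.94  0.16  0.55 -0.66]
0.37 [ 0.09  0.66  0.    1.94 -0.    0.54 -1.11]
-0.08 [ 0.02  0.67  0.1   1.95 -0.12  0.53 -1.44]
-0.23 [ 0.    0.67  0.13  1.95 -0.16  0.54 -1.55]
-1.47 [-0.21  0.71  0.47  1.96 -0.56  0.59 -2.41]
-1.69 [-0.25  0.73  0.53  1.97 -0.63  0.61 -2.56]
-2.17 [ 0.74  0.93 -1.11  1.9   1.02  1.01  1.7 ]
-2.77 [ 0.54  0.76 -0.7   1.91  0.72  0.74  1.35]
-3.22 [ 0.48  0.73 -0.6   1.92  0.64  0.69  0.98]
-3.37 [ 0.45  0.72 -0.56  1.92  0.6   0.67  0.86]
1.67 [ 0.74  0.65 -0.22  2.04  0.29  0.48  0.4 ]
1.45 [ 0.72  0.65 -0.18  2.04  0.24  0.47  0.23]
0.97 [ 0.66  0.64 -0.1   2.05  0.13  0.46 -0.13]
0.37 [ 0.59  0.64  0.01  2.05 -0.01  0.45 -0.59]
-0.08 [ 0.53  0.64  0.09  2.05 -0.12  0.45 -0.94]
-0.23 [ 0.51  0.65  0.12  2.06 -0.17  0.45 -1.03]
-1.47 [ 0.33  0.68  0.41  2.07 -0.55  0.5  -1.9 ]
-1.69 [ 0.29  0.69  0.46  2.07 -0.62  0.51 -2.05]
-2.17 [ 0.22  0.72  0.58  2.07 -0.75  0.56 -2.4 ]
-2.77 [ 1.05  0.74 -0.7   2.02  0.77  0.67  1.78]
-3.22 [ 0.97  0.7  -0.57  2.02  0.66  0.6   1.44]
-3.37 [ 0.95  0.7  -0.53  2.03  0.63  0.59  1.32]
[637, 59, 250] 1.45 [ 0.09  0.49 -0.41  1.75  0.23  0.94 -0.53]
[637, 59, 250] -1.69 [ 0.48  0.69 -1.1   1.73  0.67  1.15  2.2 ]
[514, 318, 150] -1.5 [ 0.03  0.78 -1.1   1.9   0.84  1.01  1.75]
[514, 318, 150] 0 [-0.61  0.54 -0.05  1.94  0.04  0.66 -2.26]
[514, 318, 150] 0.1 [-0.59  0.54 -0.08  1.94  0.07  0.66 -2.19]
[514, 318, 150] 1.6 [-0.26  0.6  -0.57  1.92  0.46  0.76 -1.07]
```

Run:
```python
from h import *
B=np.pi/2
ims=[]
for n,p,a in (("rack",[444,-319,260],.094),("lock",[617,-100,260],-.12)):
    env.move_to(p,ori(B+a)); env.wait(.2)
    c=cam("wrist");np.savez(n+"_w.npz",**c);ims.append(c["pixels"]);P=cloud(c)
    if n=="rack":print(np.round(c["hand_eye"],3).tolist(),env.read_eef_pos())
    A=np.ones(P.shape[:2],bool)
    def show(name,m,zl,zh,box=None):
        Q=seg(c,m,zl,zh,box)
        if len(Q)>4: print(name,len(Q),rect(Q),np.round(np.median(Q,0)))
    if n=="rack":
        show("rack",A,46,54,(350,700,-420,-150))
        show("red",colour(c,172,6,130),99,111,(350,700,-420,-150))
        show("green",colour(c,45,85,80),99,111,(350,700,-420,-150))
        show("black",hsv(c)[...,2]<60,99,111,(350,700,-420,-150))
    else:
        show("lock",colour(c,12,28,80),55,70,(550,800,-160,-40))
        show("tongue",colour(c,172,5,150),55,70,(550,800,-150,0))
        show("slot",hsv(c)[...,2]<60,-50,70,(590,640,-140,-90))
        show("strip",A,46,54,(550,800,-180,200))
cv2.imwrite("pics/w1.png",cv2.resize(np.hstack(ims),(800,300))[:,:,::-1]); print(env.read_t())
```

```text
[[0.0, -0.968, -0.251, 70.031], [1.0, 0.0, -0.0, 0.322], [0.0, -0.251, 0.968, -167.147], [0.0, 0.0, 0.0, 1.0]] [ 443.76150185 -319.75984322  259.71772076]
rack 5747 [ 4.44789e+02 -3.19251e+02  9.40000e-02  5.01510e+01  1.69781e+02] [ 442. -308.   51.]
red 568 [ 4.39180e+02 -2.65415e+02  9.70000e-02  1.15560e+01  3.87980e+01] [ 439. -265.  105.]
green 441 [ 4.49098e+02 -3.72229e+02  9.60000e-02  1.05270e+01  3.88550e+01] [ 449. -370.  105.]
black 474 [ 4.44163e+02 -3.18420e+02  8.90000e-02  1.01980e+01  3.85430e+01] [ 444. -317.  106.]
lock 1234 [ 6.17357e+02 -1.11186e+02 -1.27000e-01  3.97050e+01  4.04820e+01] [ 616. -111.   61.]
tongue 403 [ 6.22221e+02 -7.59600e+01 -1.20000e-01  1.33490e+01  3.07360e+01] [622. -76.  61.]
slot 154 [ 5.92142e+02 -1.08374e+02 -1.35000e-01  6.51200e+00  3.68960e+01] [ 593. -103.   53.]
strip 4724 [618.671 -99.449   1.444  90.277  96.211] [ 613. -100.   51.]
3.0417
```

View pics/w1.png

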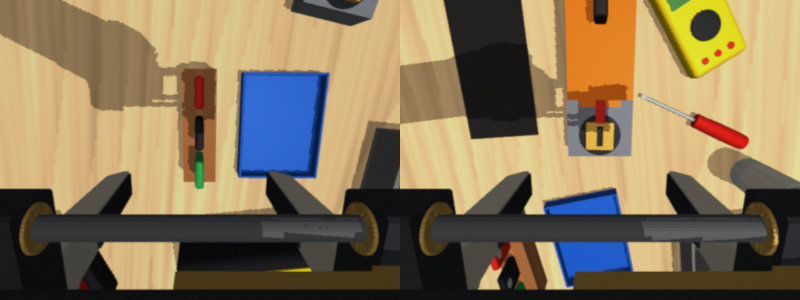

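Left half: the rack with the red (199,92), black (199,133) and green (199,170) keys. Right half: the lock slot at (600,135) and the red tongue at (600,112). Both agree with the overhead fit, so I'll try the red key.

```bash
cat > k.py <<'E'
from h import *
B=np.pi/2; SY=-.122; RY=.094; LOCK=np.array([617.,-111.2]); RC=np.array([444.7,-319.2]); H=14
slot=lambda i: RC+54*i*np.array([-np.sin(RY),np.cos(RY)])
def F(): return np.array(env.read_force())
def tz(): return env.read_ft_torque()[2]
class Stop(Exception): pass
def down(xy,z0,z1,lim=10,step=4):
    f0=F()[2]
    for z in np.append(np.arange(z0,z1,-step)[1:],z1):
        env.move_linear([*xy,z],60); f=F()[2]-f0
        if abs(f)>lim: print("contact z",z,"f",f,np.round(F(),1),env.read_eef_pos()); return z
    return None
def take(i):
    xy=slot(i); env.move_gripper(50,30); env.move_to([*xy,160],ori(B+RY)); env.move_linear([*xy,50+H],120)
    env.move_gripper(0,50); print("gap",env.read_finger_gap())
    env.move_linear([*xy,150],120)
def insert():
    env.move_to([*LOCK,150],ori(B+SY)); env.move_linear([*LOCK,60+H+46],120); env.wait(.2)
    r=down(LOCK,60+H+46,60+H+2)
    if r: raise Stop("blocked")
    r=down(LOCK,60+H+2,60+H-4,lim=10,step=1); print("home",r)
def turn(to,frm=0,lim=.45,step=.06):
    t0=tz(); n=int(np.ceil(abs(to-frm)/step)); log=[]
    p=env.read_eef_pos()
    for a in np.linspace(frm,to,n+1)[1:]:
        env.move_linear([*LOCK,Z[0]],60,ori(B+SY-a)); t=tz()-t0; log.append((round(a,2),round(t,2)))
        if abs(t)>lim: break
    print(log); return a
Z=[60+H-1.]
E
python3 - <<'E'
from k import *
take(1)
insert()
print(env.read_eef_pos(),F(),env.read_ft_torque(),env.read_t())
E
```

```text
gap 11.494073466581783
contact z 73 f 10.250096145571819 [-2.4  0.4 10.5] [ 617.18076617 -111.20355926   74.02443245]
home 73
[ 617.18076617 -111.20355926   74.02443245] [-2.4056479   0.36329111 10.46895069] [ 0.06816014  0.61366982 -0.02244457] 12.4667
```

Run:
```python
from k import *
a=turn(1.66)
print(a,env.read_eef_pos(),np.round(F(),1),env.read_finger_gap(),env.read_t())
if a<1:
    turn(-.12,a); turn(0,-.12)
    print(np.round(F(),1),tz())
```

```text
[(np.float64(0.06), np.float64(0.01)), (np.float64(0.12), np.float64(-0.03)), (np.float64(0.18), np.float64(-0.0)), (np.float64(0.24), np.float64(-0.04)), (np.float64(0.3), np.float64(-0.0)), (np.float64(0.36), np.float64(-0.02)), (np.float64(0.42), np.float64(-0.07)), (np.float64(0.47), np.float64(-0.01)), (np.float64(0.53), np.float64(-0.04)), (np.float64(0.59), np.float64(-0.04)), (np.float64(0.65), np.float64(-0.07)), (np.float64(0.71), np.float64(-0.01)), (np.float64(0.77), np.float64(-0.01)), (np.float64(0.83), np.float64(-0.01)), (np.float64(0.89), np.float64(-0.01)), (np.float64(0.95), np.float64(-0.01)), (np.float64(1.01), np.float64(-0.03)), (np.float64(1.07), np.float64(-0.03)), (np.float64(1.13), np.float64(-0.03)), (np.float64(1.19), np.float64(-0.07)), (np.float64(1.24), np.float64(-0.0)), (np.float64(1.3), np.float64(-0.02)), (np.float64(1.36), np.float64(-0.04)), (np.float64(1.42), np.float64(-0.09)), (np.float64(1.48), np.float64(-0.03)), (np.float64(1.54), np.float64(-0.06)), (np.float64(1.6), np.float64(-0.0)), (np.float64(1.66), np.float64(0.27))]
1.66 [ 617.676571   -112.00333598   74.02283921] [-1.2 -2.   9.3] 11.871640868960545 19.4667
```

```bash
cat > look.py <<'E'
from h import *
def tongue(c):
    Q=seg(c,colour(c,172,5,150),54,66,(560,700,-170,-40)); m=Q.mean(0) if len(Q) else None
    return len(Q),m
E
python3 - <<'E'
from k import *
from look import *
c=cam("scene");print(tongue(c))
cv2.imwrite("pics/t1.png",cv2.resize(c["pixels"][220:330,180:330],(600,440))[:,:,::-1])
E
```

```text
(68, array([ 652.97096644, -113.0787737 ,   59.98959428]))
```

View pics/t1.png

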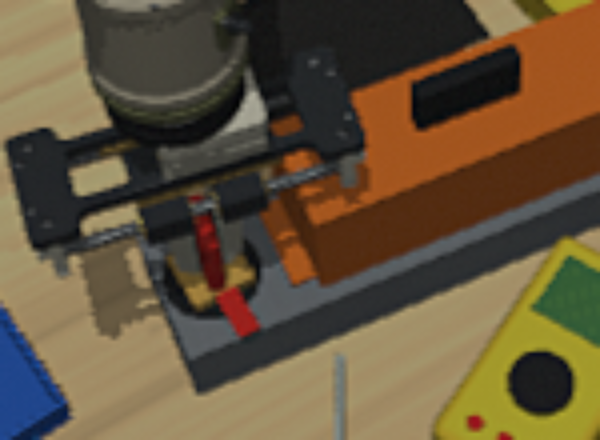

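The red key turned the latch fully: the tongue at (240,312) points to strip +x, about 1.5 rad against the stop. Next I'll pull the key out and lay it in the dish.

Run:
```python
from k import *
from look import *
turn(1.52,1.66); Z[0]=75
f0=F()
for z in (75,80,90,105,125,160):
    env.move_linear([*LOCK,z],80); print(z,np.round(F()-f0,1))
print("gap",env.read_finger_gap())
c=cam("top");print("tongue",tongue(c),tongue(cam("scene")))
Q=seg(c,colour(c,100,125,120),-5,40,(300,1000,-500,100));r=rect(Q);print("dish",r)
for ph in (-.2,-.5,-.8,-1.1):
  for t in(.9,1.05,1.2):
    o=(R.from_quat(ori(ph))*R.from_euler('y',t)).as_quat(); d=np.array([np.cos(ph),np.sin(ph)])
    for z in (48,200):
        q=env.inverse_kinematics([*(r[:2]-10*d),z],o);print(ph,t,z,None if q is None else np.round(q,2))
```

```text
[(np.float64(1.61), np.float64(-0.18)), (np.float64(1.57), np.float64(-0.22)), (np.float64(1.52), np.float64(-0.18))]
75 [ 1.7 -0.9 -7.6]
80 [-0.1 -2.7 -7.5]
90 [-0.  -2.3 -7.6]
105 [ 1.4 -2.4 -6.9]
125 [ 0.9  1.  -9.7]
160 [ 0.3  1.6 -9.9]
gap 11.60301322380937
tongue (8, array([ 653.73216809, -106.61494811,   58.73849063])) (69, array([ 652.92164935, -111.06924728,   59.80723661]))
dish [0. 0. 0. 0. 0.]
-0.2 0.9 48 None
-0.2 0.9 200 None
-0.2 1.05 48 None
-0.2 1.05 200 None
-0.2 1.2 48 None
-0.2 1.2 200 None
-0.5 0.9 48 None
-0.5 0.9 200 None
-0.5 1.05 48 None
-0.5 1.05 200 None
-0.5 1.2 48 None
-0.5 1.2 200 None
-0.8 0.9 48 None
-0.8 0.9 200 None
-0.8 1.05 48 None
-0.8 1.05 200 None
-0.8 1.2 48 None
-0.8 1.2 200 None
-1.1 0.9 48 None
-1.1 0.9 200 None
-1.1 1.05 48 None
-1.1 1.05 200 None
-1.1 1.2 48 None
-1.1 1.2 200 None
```

Run:
```python
from k import *
from look import *
env.move_linear([560,-60,230],200)
for n in("top","scene"):
    c=cam(n);P=cloud(c);print("tongue",tongue(c))
    m=colour(c,100,125,120)&(P[...,2]<40)&(P[...,0]>300)&(P[...,0]<900)&(abs(P[...,1])<600);print(m.sum())
    Q=seg(c,m,-5,40);print("dish",len(Q),rect(Q) if len(Q)>4 else 0)
    cv2.imwrite(f"pics/d_{n}.png",c["pixels"][:,:,::-1])
r=[574.5,-312]
for ph in (-.2,-.5,-.8,-1.1):
  for t in(.9,1.05,1.2):
    o=(R.from_quat(ori(ph))*R.from_euler('y',t)).as_quat(); d=np.array([np.cos(ph),np.sin(ph)])
    for z in (48,200):
        q=env.inverse_kinematics([*(r[:2]-10*d),z],o);print(ph,t,z,None if q is None else np.round(q,2))
```

```text
tongue (0, None)
459
dish 459 [ 583.71  -383.599   -1.296   40.634  132.76 ]
tongue (71, array([ 653.13541826, -111.31271764,   60.35546454]))
3786
dish 3786 [ 5.68261e+02 -3.13281e+02  8.80000e-02  1.50857e+02  1.68591e+02]
-0.2 0.9 48 [ 0.81  0.91 -0.37  2.48  3.26  1.04  1.98]
-0.2 0.9 200 [ 0.96  0.56 -0.56  2.43  3.19  0.63  1.92]
-0.2 1.05 48 [ 0.84  1.04 -0.37  2.53  3.35  1.32  2.02]
-0.2 1.05 200 [ 0.97  0.66 -0.56  2.51  3.26  0.93  1.94]
-0.2 1.2 48 [ 0.87  1.17 -0.37  2.54  3.46  1.57  2.1 ]
-0.2 1.2 200 None
-0.5 0.9 48 [ 0.47  0.91 -0.19  2.54  2.92  1.22  1.67]
-0.5 0.9 200 [ 0.35  0.51 -0.    2.5   2.97  0.77  1.6 ]
-0.5 1.05 48 None
-0.5 1.05 200 None
-0.5 1.2 48 None
-0.5 1.2 200 None
-0.8 0.9 48 [0.03 0.92 0.18 2.51 2.68 1.06 1.25]
-0.8 0.9 200 [-0.22  0.59  0.55  2.48  2.78  0.64  1.29]
-0.8 1.05 48 [-0.02  1.05  0.18  2.55  2.61  1.33  1.15]
-0.8 1.05 200 [-0.13  0.66  0.36  2.55  2.63  0.96  1.33]
-0.8 1.2 48 [ 0.07  1.16 -0.    2.56  2.46  1.65  1.2 ]
-0.8 1.2 200 None
-1.1 0.9 48 [-0.33  0.98  0.54  2.39  2.49  0.66  0.99]
-1.1 0.9 200 [-0.55  0.75  0.91  2.37  2.53  0.32  1.16]
-1.1 1.05 48 [-0.39  1.09  0.54  2.42  2.39  0.82  0.93]
-1.1 1.05 200 [-0.58  0.86  0.91  2.42  2.51  0.51  1.05]
-1.1 1.2 48 [-0.44  1.22  0.54  2.42  2.27  0.94  0.87]
-1.1 1.2 200 [-0.62  0.99  0.9   2.46  2.46  0.67  0.94]
```

View pics/d_scene.png

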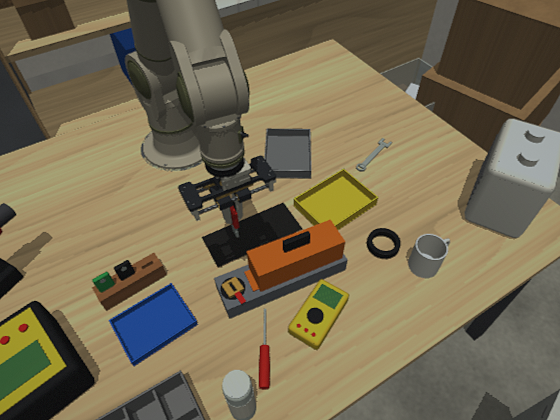

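The dish is unmoved at (153,322), the latch is open at (240,294), and the tray has been bumped slightly to (336,199). Now checking tilts for laying the key.

Run:
```python
from k import *
r=np.array([574.5,-312])
for ph in (1.2,1.5,1.8,2.1,2.4,2.7,3.0,-2.9):
  for t in(.9,1.1):
    o=(R.from_quat(ori(ph))*R.from_euler('y',t)).as_quat(); d=np.array([np.cos(ph),np.sin(ph)])
    for z in (48,180):
        q=env.inverse_kinematics([*(r[:2]-10*d),z],o);print(ph,t,z,None if q is None else np.round(q,2))
```

```text
1.2 0.9 48 [ 1.23  1.11 -0.78  1.66 -0.21  0.89  0.48]
1.2 0.9 180 [ 1.16  0.88 -0.63  1.64 -0.44  1.07  0.56]
1.2 1.1 48 [ 1.3   1.23 -0.84  1.59 -0.26  1.    0.55]
1.2 1.1 180 [ 1.24  0.99 -0.72  1.61 -0.49  1.14  0.61]
1.5 0.9 48 [ 1.08  1.11 -0.65  1.48 -0.18  1.18  0.64]
1.5 0.9 180 [ 1.04  0.93 -0.55  1.46 -0.34  1.34  0.66]
1.5 1.1 48 [ 1.12  1.22 -0.69  1.39 -0.25  1.32  0.67]
1.5 1.1 180 [ 1.1   1.04 -0.65  1.4  -0.38  1.44  0.65]
1.8 0.9 48 [ 0.96  1.14 -0.59  1.32 -0.1   1.42  0.77]
1.8 0.9 180 [ 0.93  0.98 -0.52  1.31 -0.22  1.57  0.77]
1.8 1.1 48 [ 0.98  1.25 -0.64  1.21 -0.15  1.6   0.76]
1.8 1.1 180 [ 0.96  1.09 -0.59  1.22 -0.27  1.71  0.74]
2.1 0.9 48 [ 0.84  1.18 -0.56  1.2   0.02  1.62  0.91]
2.1 0.9 180 [ 0.82  1.03 -0.52  1.18 -0.08  1.76  0.9 ]
2.1 1.1 48 [ 0.85  1.29 -0.6   1.06 -0.03  1.82  0.89]
2.1 1.1 180 None
2.4 0.9 48 [ 0.74  1.2  -0.56  1.12  0.16  1.76  1.06]
2.4 0.9 180 None
2.4 1.1 48 None
2.4 1.1 180 None
2.7 0.9 48 [ 0.66  1.21 -0.59  1.1   0.33  1.85  1.22]
2.7 0.9 180 None
2.7 1.1 48 None
2.7 1.1 180 None
3.0 0.9 48 [ 0.57  1.19 -0.55  1.14  0.48  1.86  1.4 ]
3.0 0.9 180 [ 0.17  1.03  0.37  1.16 -0.02  1.85  1.95]
3.0 1.1 48 None
3.0 1.1 180 None
-2.9 0.9 48 [ 0.48  1.15 -0.55  1.28  0.68  1.8   1.59]
-2.9 0.9 180 [ 0.4   0.97 -0.37  1.26  0.54  1.86  1.75]
-2.9 1.1 48 [ 0.29  1.2  -0.19  1.18  0.51  1.86  1.78]
-2.9 1.1 180 [0.04 1.08 0.37 1.21 0.24 1.84 2.14]
```

Run:
```python
from h import *
H={}
for n in("top","scene"):
    P=cloud(dict(np.load(n+"0.npz"))).reshape(-1,3)
    for p in P:
        if 400<p[0]<900 and -700<p[1]<-350: 
            k=(int(p[0]//40),int(p[1]//40));H.setdefault(k,[]).append(p[2])
print("x\\y",[j*40 for j in range(-9,-18,-1)])
for i in range(22,9,-1): print(i*40,[int(np.percentile(H[(i,j)],95)) if (i,j) in H else None for j in range(-9,-18,-1)])
```

```text
x\y [-360, -400, -440, -480, -520, -560, -600, -640, -680]
880 [67, 69, 68, 69, 68, 69, None, 2, 3]
840 [8, 60, 59, 7, 59, 67, 56, 2, 2]
800 [61, 61, 60, 60, 60, 67, None, 2, 2]
760 [7, 61, 61, 7, 60, 67, 3, 2, 2]
720 [69, 70, 70, 71, 68, 69, 2, 2, 2]
680 [2, 3, 3, 3, 3, 3, 2, 2, 1]
640 [23, 23, 3, 71, 107, 110, 113, 115, None]
600 [8, 24, 3, 104, 115, 117, 117, 118, None]
560 [6, 23, 3, 71, 115, 118, 118, 118, None]
520 [7, 24, 3, 3, 114, 117, 117, 116, None]
480 [24, 22, 3, 3, 111, 119, 119, 116, None]
440 [103, 105, 50, 3, 109, 115, 115, 2, 0]
400 [53, 51, 47, 3, 94, 108, 3, 2, -5]
```

Run:
```python
from k import *
r=np.array([574.5,-312]); ph=-2.75; t=.92
o=(R.from_quat(ori(ph))*R.from_euler('y',t)).as_quat()
env.move_to([560,-200,260],ori(B)); env.move_to([*r,260],ori(2.4))
for z in (200,190,180,170,160):
    q=env.inverse_kinematics([*r,z],o)
    if q is not None: print(z,np.round(q,2)); break
env.set_joints(q)
f0=F()
for zz in np.append(np.arange(z,62,-20),np.arange(62,45,-2)):
    env.move_linear([*r,zz],100); f=F()-f0
    if np.linalg.norm(f)>4: break
print(zz,np.round(f,1),env.read_eef_pos(),env.read_finger_gap())
c=cam("scene");cv2.imwrite("pics/lay.png",cv2.resize(c["pixels"][200:400,60:320],(780,600))[:,:,::-1])
```

```text
200 [ 0.39  0.93 -0.42  1.34  0.64  1.85  1.8 ]
46 [0.6 1.5 4.3] [ 574.55368981 -312.02262401   46.74167217] 11.761767138649184
```

View pics/lay.png

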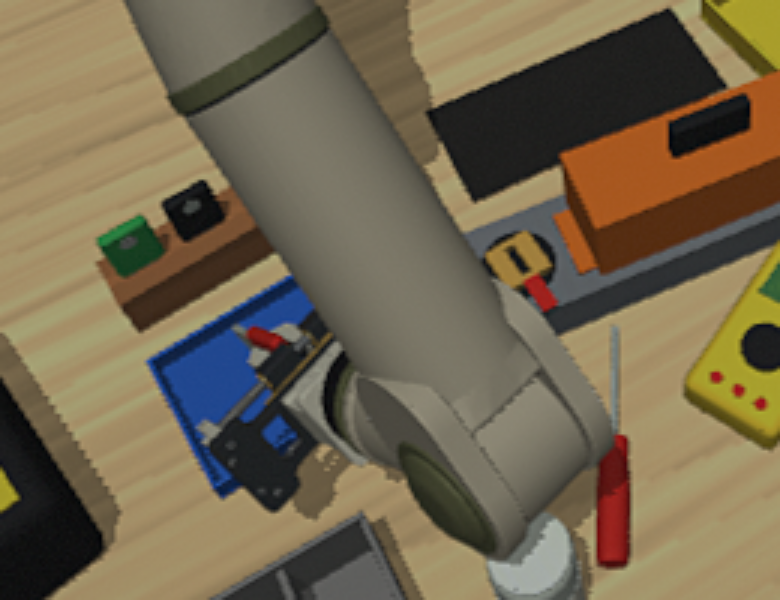

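The key's tip (240,330) touches the dish floor, with the red bow at (265,337). The arm clears the bottle at (530,555). I'll release it, back off and look.

Run:
```python
from k import *
p=np.array(env.read_eef_pos()); zt=R.from_quat(env.read_orientation()).as_matrix()[:,2]
env.move_gripper(35); env.wait(.2)
env.move_linear(p-zt*75,80); env.wait(.1)
print(np.round(F(),1))
p=np.array(env.read_eef_pos()); env.move_linear(p+[0,0,80],150)
env.move_to([560,-100,300],ori(B)); env.move_to([500,0,300],ori(B+SY))
for n in("scene","top"):
    c=cam(n); 
    k=seg(c,colour(c,172,6,130),2,40,(480,680,-420,-200)); print("key",len(k),rect(k) if len(k)>4 else k, np.round([k[:,2].min(),k[:,2].max()]) if len(k) else 0)
    Q=seg(c,colour(c,100,125,120),-5,40,(300,1000,-500,100));print("dish",rect(Q) if len(Q)>4 else 0)
    Q=seg(c,colour(c,22,34,120),-5,50,(300,1000,150,560));print("tray",rect(Q) if len(Q)>4 else 0)
    if n=="scene": cv2.imwrite("pics/laid.png",cv2.resize(c["pixels"][200:400,60:320],(520,400))[:,:,::-1])
print(env.read_t())
```

```text
[-0.4 -0.1  0.4]
key 41 [ 606.44  -303.897   -1.095    8.776   61.749] [15. 40.]
dish [ 5.68529e+02 -3.13446e+02  8.80000e-02  1.49597e+02  1.68756e+02]
tray [4.92645e+02 2.91896e+02 7.90000e-02 1.79541e+02 2.18803e+02]
key 6 [ 609.941 -291.982   -1.133    3.646    8.466] [34. 39.]
dish [ 576.813 -340.876   -1.481  110.612  129.045]
tray [5.08181e+02 2.88034e+02 9.90000e-02 1.58563e+02 2.00394e+02]
36.05
```

View pics/laid.png

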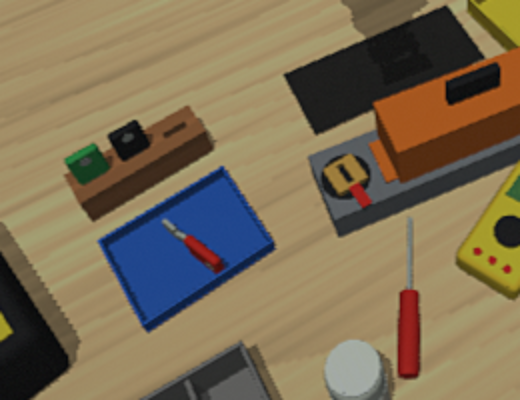

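The red key lies in the blue dish (195,245), green and black stand in the rack, and the latch is open. Hood next.

Run:
```python
from k import *
G=np.array([637.5,59.]); M=np.array([463.5,25.5]); MY=-.058
M=M+6*np.array([-np.sin(MY),np.cos(MY)])
env.move_gripper(60,60); env.move_to([*G,220],ori(B+SY)); env.move_linear([*G,130],100)
env.move_gripper(0,60); print("gap",env.read_finger_gap()); f0=F()
for z in (135,150,180,235):
    env.move_linear([*G,z],80); print(z,np.round(F()-f0,1))
env.move_linear([*M,235],200,ori(B+MY))
f0=F()
for z in (140,100,90,87,85,84,83,82,81):
    env.move_linear([*M,z],80); f=F()-f0
    if f[2]>3: break
print(z,np.round(f,1)); env.move_gripper(45); env.move_linear([*M,200],120)
env.move_to([480,-120,320],ori(B)); 
for n in("top","scene"):
    c=cam(n);cv2.imwrite(f"pics/h_{n}.png",c["pixels"][:,:,::-1]);np.savez(n+"1.npz",**c)
print(env.read_t())
```

```text
gap 13.975342003933095
135 [-1.4 -0.2 -2.9]
150 [-1.3 -1.4 -3. ]
180 [-0.9 -0.1 -2.7]
235 [-0.9 -0.4 -2.9]
82 [-2.4 -0.9 15.6]
48.4833
```

View pics/h_scene.png

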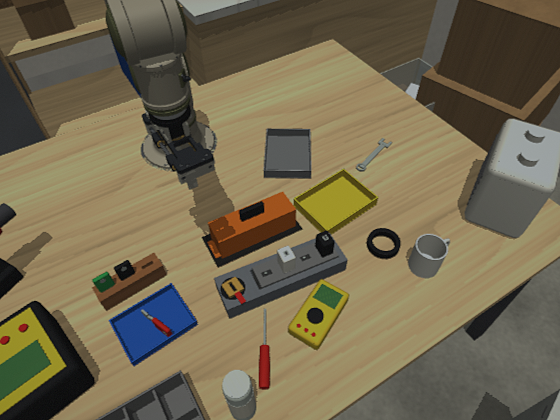

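The hood stands on the mat (253,225). Two adapters are plugged in: white (287,257) and black (325,242). The other two sockets are empty.

Run:
```python
from k import *
for n in("top","scene"):
    c=dict(np.load(n+"1.npz"));P=cloud(c)
    print(n)
    A=np.ones(P.shape[:2],bool)
    k=(P[...,2]>105)&(P[...,2]<122)&(P[...,0]>570)&(P[...,0]<720)&(P[...,1]>-80)&(P[...,1]<200)
    nn,l,s,_=cv2.connectedComponentsWithStats(k.astype(np.uint8))
    for i in range(1,nn):
        if s[i,4]>15: print("ad",s[i,4],rect(P[l==i]),np.median(c["pixels"][l==i],0))
    Q=seg(c,colour(c,5,14,150),60,85,(380,560,-150,220));print("hood",rect(Q))
    Q=seg(c,A,28,40,(380,640,170,460));print("trayrim",len(Q),rect(Q))
    Q=seg(c,colour(c,22,34,120),-5,50,(300,1000,150,560));print("tray",rect(Q))
r=np.array([508,288.]);TY=.095
for ph in (TY+np.pi,2.9,2.6):
  for t in (.6,.75):
   for z in (38,200):
    o=(R.from_quat(ori(ph))*R.from_euler('y',t)).as_quat()
    for dy in(-36,36):
      q=env.inverse_kinematics([r[0]-15,r[1]+dy,z],o);print(round(ph,2),t,z,dy,None if q is None else np.round(q,2))
```

```text
top
ad 227 [647.123 140.211   1.436  34.047  41.828] [60. 55. 46.]
ad 232 [634.128  33.114   1.45   33.665  43.651] [155.  154.  156.5]
hood [ 4.58626e+02 -4.30260e+01 -5.10000e-02  7.56650e+01  7.66040e+01]
trayrim 482 [5.04224e+02 2.87766e+02 9.30000e-02 1.50508e+02 2.00302e+02]
tray [5.08118e+02 2.87419e+02 9.80000e-02 1.58286e+02 1.99890e+02]
scene
ad 202 [649.596 137.335   1.425  34.317  42.558] [23.5 24.  26. ]
ad 217 [636.977  30.551   1.462  34.062  41.908] [160. 167. 164.]
hood [ 4.65688e+02  3.02240e+01 -6.30000e-02  8.10170e+01  2.29488e+02]
trayrim 453 [5.05743e+02 2.85348e+02 9.10000e-02 1.52762e+02 2.05496e+02]
tray [4.92546e+02 2.95006e+02 9.50000e-02 1.77659e+02 2.27207e+02]
3.24 0.6 38 -36 [-0.2   0.92 -0.43  1.68  0.09  1.14  1.04]
3.24 0.6 38 36 [-0.28  0.95 -0.45  1.61  0.06  1.17  0.97]
3.24 0.6 200 -36 [-0.17  0.73 -0.48  1.62  0.02  1.39  1.03]
3.24 0.6 200 36 [-0.25  0.77 -0.5   1.54  0.    1.41  0.95]
3.24 0.75 38 -36 [-0.19  1.   -0.44  1.58  0.05  1.31  1.07]
3.24 0.75 38 36 [-0.27  1.02 -0.46  1.51  0.02  1.33  1.  ]
3.24 0.75 200 -36 [-0.17  0.81 -0.48  1
[... 335 characters left out ...]
 [-0.11  0.97 -0.4   1.66 -0.14  1.16  0.97]
2.9 0.75 38 36 [-0.19  0.99 -0.42  1.6  -0.17  1.17  0.9 ]
2.9 0.75 200 -36 [-0.09  0.77 -0.43  1.62 -0.19  1.39  0.92]
2.9 0.75 200 36 [-0.18  0.8  -0.45  1.56 -0.22  1.39  0.84]
2.6 0.6 38 -36 [-0.09  0.86 -0.35  1.84 -0.27  0.87  0.86]
2.6 0.6 38 36 [-0.16  0.88 -0.4   1.79 -0.26  0.86  0.75]
2.6 0.6 200 -36 [-0.07  0.65 -0.38  1.77 -0.28  1.13  0.78]
2.6 0.6 200 36 [-0.15  0.68 -0.42  1.72 -0.29  1.11  0.67]
2.6 0.75 38 -36 [-0.04  0.93 -0.37  1.77 -0.31  1.01  0.92]
2.6 0.75 38 36 [-0.13  0.95 -0.39  1.72 -0.35  0.99  0.85]
2.6 0.75 200 -36 [-0.03  0.72 -0.39  1.72 -0.35  1.24  0.83]
2.6 0.75 200 36 [-0.12  0.74 -0.41  1.68 -0.38  1.22  0.76]
```

```bash
cat > ad.py <<'E'
from k import *
def tray():
    for n in("top","scene"):
        Q=seg(cam(n),np.ones((420,560),bool),28,40,(350,680,150,480))
        r=rect(Q) if len(Q)>100 else np.zeros(5); print("tray",n,r)
        if abs(r[3]-151)<6 and abs(r[4]-202)<8: return r[:2],r[2]
    return np.array([505,287.]),.092
def go(A,dy):
    env.move_gripper(75,60); env.move_to([*A,200],ori(B+SY)); env.move_linear([*A,68],120)
    env.move_gripper(0,60); g=env.read_finger_gap(); f0=F(); pk=0
    for z in (71,74,77,80,86,95):
        env.move_linear([*A,z],50); pk=min(pk,(F()-f0)[2])
    env.move_linear([*A,200],150); print("gap",g,env.read_finger_gap(),"pull",round(pk,1))
    T,ty=tray(); u=np.array([np.cos(ty),np.sin(ty)]);v=np.array([-u[1],u[0]]); X=T-15*u+dy*v
    o=(R.from_quat(ori(ty+np.pi))*R.from_euler('y',.7)).as_quat()
    env.move_to([*X,200],o); f0=F()
    for z in (120,80,60,50,46,43,40,38,36,34):
        env.move_linear([*X,z],100); f=F()-f0
        if np.linalg.norm(f)>4: break
    print(z,np.round(f,1))
    env.move_gripper(58); env.wait(.3); zt=R.from_quat(env.read_orientation()).as_matrix()[:,2]
    p=np.array(env.read_eef_pos()); env.move_linear(p-zt*90,100); print(np.round(F()-f0,1))
    p=np.array(env.read_eef_pos()); env.move_linear(p+[0,0,60],150)
    env.move_to([520,100,320],ori(B))
E
python3 - <<'E'
from ad import *
go(np.array([647.8,139.]),36)
env.move_to([480,-120,320],ori(B))
c=cam("scene");cv2.imwrite("pics/a1.png",cv2.resize(c["pixels"][150:290,190:410],(660,420))[:,:,::-1]);print(env.read_t())
E
```

```text
gap 41.65741362334091 41.778035488227154 pull -3.9
tray top [5.04447e+02 2.87768e+02 9.50000e-02 1.50460e+02 2.00661e+02]
34 [-1.7 -0.5  0.9]
[-1.1  1.   1. ]
64.075
```

View pics/a1.png

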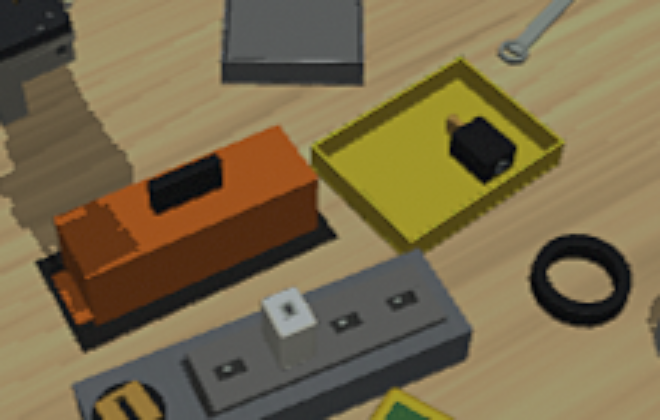

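The black adapter lies inside the tray (483,150). The white one (290,325) is left.

Run:
```python
from ad import *
go(np.array([635.2,32.]),-36)
env.move_to([480,-250,350],ori(B)); env.wait(.5)
c=cam("scene");cv2.imwrite("pics/a2.png",c["pixels"][:,:,::-1]);
from look import *
print(tongue(c),env.read_t())
```

```text
gap 41.574501578195076 41.774414481895015 pull -4.2
tray top [5.04250e+02 2.87699e+02 1.00000e-01 1.50456e+02 2.00546e+02]
34 [ 0.8 -0.   0. ]
[-0.1  0.8  1.2]
(70, array([ 653.19419764, -111.22729107,   60.4255964 ])) 80.15
```

View pics/a2.png

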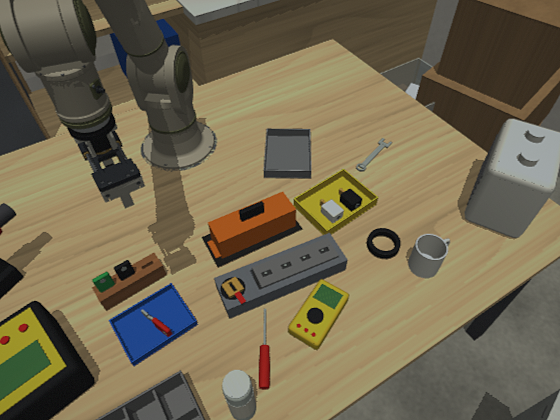

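The job looks complete. I'll check the key's attitude in the dish from above before handing in.

Run:
```python
from k import *
env.move_to([540,-320,260],ori(B)); env.wait(.2)
c=cam("wrist");P=cloud(c)
m=(P[...,2]>10)&(P[...,0]>520)&(P[...,0]<626)&(P[...,1]>-385)&(P[...,1]<-242)
H=hsv(c); m&=~((H[...,0]>100)&(H[...,0]<125)&(H[...,1]>120))
Q=P[m]; print(len(Q),rect(Q)); i=np.argsort(Q[:,0])
for s in np.array_split(i,8): print(np.round(Q[s].mean(0)),np.round(np.percentile(Q[s,2],[5,95])))
cv2.imwrite("pics/k2.png",c["pixels"][:,:,::-1])
```

```text
47527 [ 574.411 -304.825   -1.471   46.078  106.64 ]
[ 527. -293.  372.] [362. 383.]
[ 541. -294.  369.] [362. 382.]
[ 555. -294.  366.] [361. 383.]
[ 567. -297.  356.] [281. 382.]
[ 571. -299.  354.] [300. 379.]
[ 576. -293.  357.] [287. 382.]
[ 582. -293.  358.] [294. 381.]
[ 591. -289.  333.] [ 44. 376.]
```

View pics/k2.png

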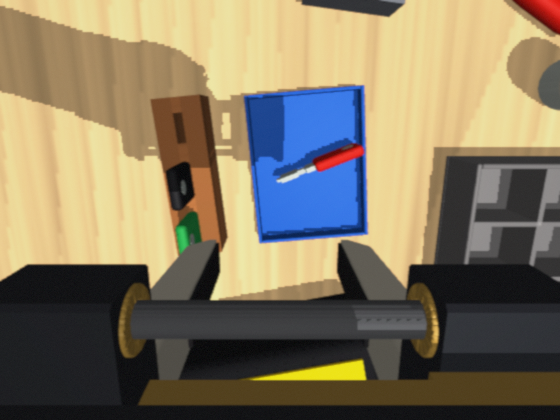

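The key stands on edge with its bow end at the dish's far wall (361,150). I'll check the heights along it.

Run:
```python
from k import *
c=cam("wrist");P=cloud(c)
H=hsv(c); m=(P[...,2]>7)&(P[...,2]<80)&(P[...,0]>520)&(P[...,0]<650)&(P[...,1]>-385)&(P[...,1]<-242)
m&=~((H[...,0]>100)&(H[...,0]<125)&(H[...,1]>120))
n,l,s,_=cv2.connectedComponentsWithStats(m.astype(np.uint8));Q=P[l==1+np.argmax(s[1:,4])]
print(len(Q),rect(Q)); i=np.argsort(Q[:,0])
for s in np.array_split(i,10): print(np.round(Q[s].mean(0)),np.round(np.percentile(Q[s,2],[5,95])))
b=P[colour(c,100,125,120)&(P[...,2]>18)&(P[...,2]<30)&(P[...,0]>600)]; print("rim x",np.percentile(b[:,0],[2,50,98]))
```

```text
1216 [ 5.90265e+02 -3.17848e+02  8.60000e-02  1.02116e+02  1.42691e+02]
[ 549. -320.   31.] [16. 38.]
[ 565. -314.   31.] [16. 39.]
[ 581. -306.   35.] [15. 45.]
[ 589. -303.   39.] [15. 46.]
[ 597. -300.   39.] [17. 46.]
[ 605. -296.   39.] [16. 46.]
[ 613. -293.   39.] [16. 46.]
[ 620. -290.   39.] [17. 46.]
[ 629. -281.   37.] [18. 45.]
[ 641. -321.   25.] [23. 26.]
rim x [602.34302092 633.60994378 643.76257428]
```

The bow's top is level at 46 mm, so the key lies horizontal on the dish floor, inside the walls. Handing in.

Run:
```python
from k import *
env.move_linear([480,-250,350],200); env.wait(.3); print(env.read_t()); print(env.close_job())
```

```text
82.125
the job is handed in; nothing more can be done
None
```

I handed the job in at 82 s: the red key, tried first, opened the latch fully and lies on edge in the blue dish, the green and black keys stand untouched in the rack, the hood is upright on the mat, and both plugged-in adapters (black and white) are in the yellow tray.

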